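Nest U-channels in the bench jig and clamp them

TASK

Swing the jig's clamp fully back, then nest every U-channel, each the way up it lies, squarely in the jig's lane as one interlocked row: the two open-up ones on the plate either side of where the clamp pad lands, and an open-down one centred there, bridging them with a flange down inside each. Any further open-down channel goes at either end of the row, one per end, with one flange inside the end open-up channel and the other on the thin end strip. When all lie flat and fully home, swing the clamp over onto the bridging channel and leave it holding; leave the cup, wrench and screwdriver alone.

Things in the scene. Friction and masses are not known exactly. Their poses are not given: they have to be found in the camera images.
- jig: Fixed jig: grey plate 190 x 300 mm, 12 mm thick, from x = -60 to +130 and y = -150 to +150 mm. Origin on the bench under the spot where the clamp pad lands. x points across the lane to the clamp bracket (82 mm high, at x = 75 to 105 mm), y along the lane. Lane: between two dark fences along y, 90 mm apart inside, 8 mm above the plate. Place and yaw vary.
- lane_mid (a point): Middle of the lane on the plate's top (12 mm above the bench), under the clamp pad. Channels lie with their length across the lane (jig x). A good row, leaving 26 mm for fingers: open-up ones centred at y = +43 and -43 mm on the plate; open-down bridge at y = 0; further open-down ones at y = +86 or -86 mm. Each open-down one then lies level, its flange edges 4 mm above this point.
- strip_l (a point): Centre of the upper face of the aluminium end strip at the jig's +y end of the lane: 44 mm along y (100 to 144 mm from the middle), 86 mm along x, 4 mm thick on the plate, top 16 mm above the bench. It carries the outer flange of an end open-down channel at the same height as an open-up channel's web does.
- strip_r (a point): The same for the strip at the jig's -y end.
- clamp (a joint): Clamp arm angle (rad): 0 = level over the lane, pad just touching a nested bridging channel; grows as the arm swings up and back (its handle goes from the jig's -x side over to +x); 1.57 upright; 1.95 fully back on its stop; -0.09 down on its stop over an empty lane (about the start). 0.5 kg arm, little friction: it falls to whichever side of upright it is on.
- clamp_hinge (a point): Point on the clamp's hinge axis, at jig x = +85 mm, y = 0, 65 mm above the bench; the axis is the jig's y.
- clamp_handle (a point): Grip point on the black round cross-bar (12 mm thick, 90 mm long, parallel to the hinge axis, 165 mm from it) at the free end of the clamp arm. It lies on the bar's axis, 28 mm to the jig's +y side of the arm's middle (arm 16 mm wide); the bar is free all round there.
- clamp_pad (a point): Centre of the lower face of the clamp's 22 mm rubber pad, 85 mm along the arm from the hinge, 21 mm below the arm's middle line.
- up1: Steel U-channel, all alike: 70 mm long (its x), 60 mm wide (y), 28 mm high, walls 4 mm, two dark dots on the web; about 0.2 kg; same turned half round. Starts on the open bench to the left (+y) of the jig. This one lies OPEN UP: web at the bottom, flanges standing up. Origin: centre of the underside, z up.
- up2: Steel U-channel, all alike: 70 mm long (its x), 60 mm wide (y), 28 mm high, walls 4 mm, two dark dots on the web; about 0.2 kg; same turned half round. Starts on the open bench to the left (+y) of the jig. This one lies OPEN UP: web at the bottom, flanges standing up. Origin: centre of the underside, z up.
- down1: Steel U-channel, all alike: 70 mm long (its x), 60 mm wide (y), 28 mm high, walls 4 mm, two dark dots on the web; about 0.2 kg; same turned half round. Starts on the open bench to the left (+y) of the jig. This one lies OPEN DOWN: web on top (upper face 28 mm above the origin), flanges down. Origin: centre between the flanges' lower edges, z up. May be absent (None).
- down2: Steel U-channel, all alike: 70 mm long (its x), 60 mm wide (y), 28 mm high, walls 4 mm, two dark dots on the web; about 0.2 kg; same turned half round. Starts on the open bench to the left (+y) of the jig. This one lies OPEN DOWN: web on top (upper face 28 mm above the origin), flanges down. Origin: centre between the flanges' lower edges, z up. May be absent (None).
- down3: Steel U-channel, all alike: 70 mm long (its x), 60 mm wide (y), 28 mm high, walls 4 mm, two dark dots on the web; about 0.2 kg; same turned half round. Starts on the open bench to the left (+y) of the jig. This one lies OPEN DOWN: web on top (upper face 28 mm above the origin), flanges down. Origin: centre between the flanges' lower edges, z up. May be absent (None).
- cup: Bystander: paper cup, 76 mm wide, 95 mm high, standing; origin under its centre.
- wrench: Bystander: steel wrench, 180 mm long, lying flat; origin under its middle, x along it.
- driver: Bystander: screwdriver with an orange handle, lying flat; origin under its middle, x along it.
Mind the look-alikes: they are no part of the job. Leave any purple look-alike of the up2 alone.

How it is judged:
By the outcome, as a careful person would: the job done as asked, in the order asked, and still so for the second after the job is handed in, with the robot touching nothing.
Of down1, down2, down3 only 1 to 3 are there at a start; the rules pass over those that are not, and their reading is None.
At some moment in a run one of up1, up2, down1, down2, down3 may be knocked a few centimetres aside while the robot is not near it.
It also fails if it takes over 210 s, if anything falls off the work surface, if the arm or the gripper's body presses on something with over 40 N, if the wrist force passes 120 N, or if a joint passes its speed limit or range.

ROBOT

A 7-joint arm with a two-finger parallel gripper is mounted at the origin on the work surface. World frame = base frame: x ahead of the robot, y to its left, z up, the work surface at z = 0. Lengths are in m, angles in rad, forces in N, time in s.
With the tool pointing down it reaches from about 0.425 to 0.925 m from the base axis. Payload 6.8 kg.
Tool frame: the origin (TCP) lies at the very end of the fingers, on their centre line; the grasp point (between the pads) lies 19 mm behind it (r.tcp_to_grasp is the distance from the TCP to the grasp point, in m); z points along the fingers, y is the line along which they close (so a half turn about z gives the same grasp; the last joint's range is limited). The gripper opens to 85 mm and grips with 20 to 120 N. Pads are 22 mm wide; open, the fingers measure 114 mm over their backs; the gripper's body (76 mm by 85 mm) begins 54 mm behind the grasp point. The pads swing forward as they close: fully open they stand 13 mm farther back than shut.
Start: joints at [0.994, 0.477, 0.022, 1.555, -0.011, 1.109, -0.083], TCP at [0.305, -0.602, 0.231] pointing down, gripper open.
Joint ranges: [-2.96, 2.96], [-0.34, 2.1], [-1.41, 1.46], [0.24, 2.44], [-1.37, 4.51], [0.17, 1.92], [-2.96, 2.96]. Speed limits (rad/s): [2.39, 2.39, 3.14, 3.14, 3.14, 3.14, 3.14].

INTERFACE

Orientations are given as a rotation vector (axis times angle).
In Python, from bench import r gives the robot as it stands.
- The arm moves only by the tool step_arm, never from a script. Its argument "moves" is a list of rows, each a list of 7 numbers: the shift along the tool's x, y, z in mm, then the turn, a rotation vector about the tool's x, y, z in rad, then the finger opening in mm, from 0 to 85.4. A call has 1 to 8 rows; each row is the pose to reach, as a shift and turn from the pose commanded when the call began, along the tool's axes at that moment; what a row does not reach only later rows make up. A row lasts 1/10 s, in which the tool goes at most 50 mm and 8.59 degrees, less where a joint would pass 70% of its speed; a pose out of reach is approached as far as the arm can. A call with a gripper value outside its range is refused whole. The fingers move at their own pace and stop on an object; "grip_force" is the grip in N (left out, the last holds). Time passes only in rows, so rows that repeat a pose let the fingers close. It gives the time, the measured TCP pose, the force, the opening and the grip force at its end, in the units of the state.
- r.get_obs(): the state, without advancing time (a new reading comes with each control period).
- r.grab_frame(name): name is "scene" or "top" or "wrist"; returns a dict with "image" (420x560x3 uint8, red, green, blue), "depth" (420x560 float32, m along the optical axis (not along the pixel's ray), 0 where there is no reading), "mtx" (3x3 intrinsics, pixels), "k1" (the pictures are not rectified: a ray, as slopes to the right and down, at radius r is drawn at 1 + k1 r^2 times it, then the intrinsics apply), "rvec" (rotation vector, rad) and "tvec" (3), from world to camera coordinates, as OpenCV has them. Camera axes: x right, y down, z forward; pixel columns grow to the right and rows downward; lengths in m; the calibration is good to about 2 mm. A picture is of the moment at which its call begins.
- r.hand_in(): hands the job in; it is judged then, once.
The state is a dict: "clock": time; "joints": joint angles; "qvel": joint speeds; "tau": joint torques, N m; "tcp_pos": TCP position; "orientation": TCP orientation; "contact_force": force on the tool from outside, world axes, zero at the start; "moment": the same for the moment, N m; "grip_width": finger opening in m; "gripper_force": force on a finger pad.
Only numpy, scipy, OpenCV 4.12 (cv2) and the standard library are available. Lean on these libraries where they do the work, as an engineer would, in place of code of your own. Each camera call takes 0.05 s, during which the arm holds its last target. There are 200 camera calls.

## Working session

There is one attempt and no reset: what is moved stays moved. The work goes in short steps, Python scripts to look and compute and a tool call to move; the robot and the scene stay as the last step left them, time stands still between calls to the robot, and variables do not carry over. Pictures are saved under pics/ and viewed, at most 14 in all, crops included, and the job is handed in when it is done.

Besides the shell and the picture viewer there is one more tool, called after "Emit:" as name([rows], argument=value, ...), one row to a line, values as JSON. step_arm: Moves the arm, as the interface text tells. Its arguments: {"type":"object","properties":{"moves":{"type":"array","items":{"type":"array","items":{"type":"number"}}},"grip_force":{"type":"number"}},"required":["moves"]}

```bash
ls; mkdir -p pics; cat > h.py <<'E'
import numpy as np, cv2
from bench import r
from scipy.spatial.transform import Rotation as R
def grab(n,save=None):
    f=r.grab_frame(n)
    if save: cv2.imwrite('pics/'+save,f['image'][:,:,::-1])
    return f
def rays(f,px):
    px=np.atleast_2d(np.asarray(px,float)); K=f['mtx']
    d=np.array([(px[:,0]-K[0,2])/K[0,0],(px[:,1]-K[1,2])/K[1,1]]).T
    u=d.copy()
    for _ in range(20): u=d/(1+f['k1']*(u**2).sum(1,keepdims=True))
    Rm=cv2.Rodrigues(np.asarray(f['rvec'],float))[0]
    c=-Rm.T@np.asarray(f['tvec'],float).ravel()
    return c,np.c_[u,np.ones(len(u))]@Rm
def onz(f,px,z):
    c,D=rays(f,px); return c+D*((z-c[2])/D[:,2])[:,None]
def cloud(f):
    h,w=f['depth'].shape; v,u=np.mgrid[:h,:w]
    c,D=rays(f,np.c_[u.ravel(),v.ravel()])
    P=c+D*f['depth'].reshape(-1,1); P[f['depth'].ravel()==0]=np.nan
    return P.reshape(h,w,3)
E
python3 - <<'E'
from h import *
a=grab('scene','s0.png');b=grab('top','t0.png')
o=r.get_obs();print(o['clock'],o['tcp_pos'],o['orientation'],o['grip_width'],r.tcp_to_grasp)
for f in(a,b):
    c,_=rays(f,[[0,0]]);print(c,f['mtx'][0,0],f['k1'],np.mean(f['depth']>0))
E
```

```text
pics
0.1 [ 0.30473105 -0.60167419  0.23038924] [-3.05405161e+00 -7.29380715e-01  8.36745148e-04] 0.0855237874221594 0.0187
[ 1.08651349 -0.26924026  0.87743454] 380.9621227203811 -0.101607245473616 0.9958928571428571
[ 0.33585798 -0.04252197  1.15996454] 486.85331646681925 0.060134055196441695 0.9960756802721088
```

View pics/t0.png

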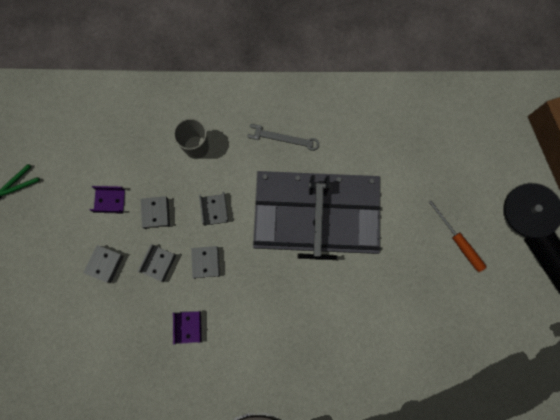

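View pics/s0.png

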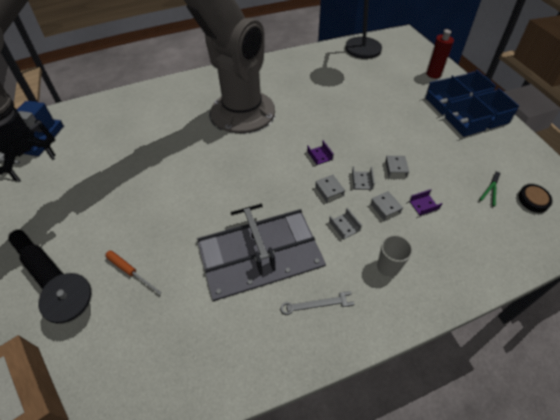

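```bash
python3 - <<'E'
from h import *
f=grab('top');P=cloud(f);im=f['image'];np.save('t.npy',P);cv2.imwrite('t.png',im[:,:,::-1])
names=dict(d155=(155,212),u215=(215,209),d104=(104,263),u158=(158,263),d205=(205,262),handle=(315,257),cup=(192,135),jigbr=(320,185),plateTL=(258,173),bench=(230,350))
for k,(u,v) in names.items(): print(k,P[v,u].round(4), im[v,u])
# components above bench
m=((P[:,:,2]>0.008)&(P[:,:,2]<0.12)).astype(np.uint8)
n,l,s,c=cv2.connectedComponentsWithStats(m)
for i in range(1,n):
    if s[i,4]>150:
        q=P[l==i]; rect=cv2.minAreaRect(q[:,:2].astype(np.float32)*1000)
        print(s[i],c[i].round(), 'rect mm',np.round(rect[0],1),np.round(rect[1],1),round(rect[2],2),'z',np.percentile(q[:,2],[10,50,90]).round(4))
E
```

```text
d155 [0.5717 0.2454 0.0313] [87 88 85]
u215 [ 5.861e-01  1.087e-01 -2.000e-04] [83 84 83]
d104 [0.4521 0.3567 0.0272] [95 97 95]
u158 [0.4544 0.2394 0.0024] [93 94 92]
d205 [0.4539 0.1247 0.029 ] [88 90 88]
handle [ 0.463  -0.1289  0.0541] [14 13 13]
cup [0.7685 0.1675 0.0179] [31 32 29]
jigbr [ 0.6279 -0.1414  0.0707] [84 86 83]
plateTL [0.6737 0.0045 0.0119] [58 58 60]
bench [ 0.2553  0.0651 -0.0003] [110 111 100]
[ 529   97   31   89 1481] [549. 132.] rect mm [ 736.6 -689.7] [191.2  32.7] 8.36 z [0.0159 0.049  0.0889]
[174 119  35  40 884] [191. 137.] rect mm [742.6 158.7] [73.5 74.9] 81.78 z [0.0196 0.0619 0.0934]
[  0 164  40  34 396] [ 17. 182.] rect mm [648.1 582.4] [50.4 98.1] 34.46 z [0.0092 0.0125 0.0157]
[ 253  171  128   89 9563] [317. 213.] rect mm [ 566.8 -137.4] [301.6 215.8] 87.62 z [0.0097 0.013  0.0233]
[ 503  182   57  111 3647] [537. 224.] rect mm [ 508.9 -617.9] [247.3 122.4] 3.88 z [0.0469 0.0783 0.0819]
[141 196  29  33 788] [154. 212.] rect mm [574.1 249.2] [70.9 61. ] 6.33 z [0.0243 0.0276 0.0303]
[429 200  58  73 615] [465. 246.] rect mm [ 522.2 -465.4] [200.8  27.7] 33.72 z [0.0133 0.0211 0.0264]
[ 83 245  40  39 900] [102. 264.] rect mm [451.3 362.9] [63.1 71.5] 68.28 z [0.0237 0.0276 0.0304]
[191 246  28  32 806] [205. 262.] rect mm [455.6 126.9] [70.3 60.3] 4.4 z [0.0246 0.0277 0.0304]
```

```bash
python3 - <<'E'
from h import *
P=np.load('t.npy');Z=P[:,:,2]
m=((Z>0.006)&(Z<0.03)).astype(np.uint8); m[:,:245]=0;m[:,395:]=0;m[:165]=0;m[265:]=0
m=cv2.morphologyEx(m,cv2.MORPH_OPEN,np.ones((9,9)))
q=P[m>0];rect=cv2.minAreaRect(q[:,:2].astype(np.float32)*1000);print(rect)
# robust edge: percentile extents in refined yaw
for nm,(u,v) in dict(u215=(215,209),u158=(158,263)).items():
    w=np.zeros(Z.shape,bool);w[v-24:v+25,u-24:u+25]=1
    mm=w&(Z>0.012)
    rect=cv2.minAreaRect(P[mm][:,:2].astype(np.float32)*1000);print(nm,mm.sum(),rect)
# plate edges via line fits: bright contrast in gray at z=12mm
f=grab('top');g=cv2.cvtColor(f['image'],cv2.COLOR_RGB2GRAY).astype(float)
g=cv2.GaussianBlur(g,(3,3),0)
def edge(pts,axis):
    out=[]
    for u,v in pts:
        s=g[v-8:v+9,u] if axis==0 else g[v,u-8:u+9]
        d=np.abs(np.diff(s));k=d.argmax()
        k2=k+.5+(0 if k in(0,15) else .5*(d[k-1]-d[k+1])/(d[k-1]-2*d[k]+d[k+1]))
        out.append((u,v-8+k2) if axis==0 else (u-8+k2,v))
    return out
E1=edge([(u,173) for u in range(264,376,4)],0)
E2=edge([(257-(v-180)//30,v) for v in range(182,246,3)],1)
E3=edge([(381,v) for v in range(182,246,3)],1)
for e in(E1,E2,E3):
    X=onz(f,e,0.012)[:,:2]*1000; vx,vy,x0,y0=cv2.fitLine(X.astype(np.float32),cv2.DIST_HUBER,0,.01,.01).ravel()
    res=np.abs((X-[x0,y0])@[-vy,vx]);print(np.degrees(np.arctan2(vy,vx)),x0,y0,np.median(res))
cv2.imwrite('pics/c1.png',cv2.resize(f['image'][160:290,70:400,::-1],None,fx=2.4,fy=2.4,interpolation=cv2.INTER_CUBIC))
E
```

```text
((579.2264404296875, -137.74514770507812), (301.2960205078125, 192.06752014160156), 87.61665344238281)
u215 138 ((584.853515625, 111.28285217285156), (70.13741302490234, 60.1608772277832), 8.2583589553833)
u158 212 ((454.1676025390625, 238.88848876953125), (61.34157943725586, 69.21363067626953), 67.01193237304688)
87.61536 673.7395 -142.18211 0.15794817906188768
-2.7485335 566.2212 12.888466 0.12958400473483736
-2.1709993 567.54895 -290.05508 0.21696860908405588
```

View pics/c1.png

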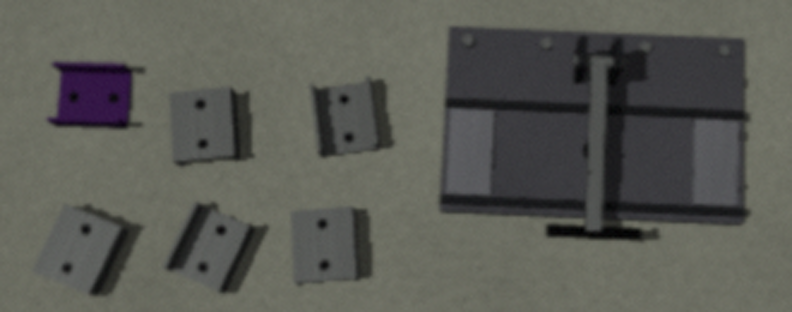

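```bash
cat >> h.py <<'E'
J0=np.array([543.9,-137.4]);JY=-2.4
def jig(x,y):
    t=np.radians(JY);return J0+x*np.array([np.cos(t),np.sin(t)])+y*np.array([-np.sin(t),np.cos(t)])
def cur():
    o=r.get_obs();p=o['tcp_pos']*1000;M=R.from_rotvec(o['orientation']).as_matrix()
    return p,np.degrees(np.arctan2(M[1,0],M[0,0])),M,o
def plan(*W):
    p,psi,M,o=cur();print('t',round(o['clock'],1),'tcp',p.round(1),'psi',round(psi,2),'tilt',M[:,2].round(3),'grip',round(o['grip_width']*1000,1),o['contact_force'].round(1))
    for x,y,z,s in W:
        a=np.radians(psi);d=np.array([x,y,z])-p
        sh=np.array([d[0]*np.cos(a)+d[1]*np.sin(a),d[0]*np.sin(a)-d[1]*np.cos(a),-d[2]])
        dp=(s-psi+90)%180-90
        print('shift',sh.round(1),'rz',round(-np.radians(dp),3),'rows',np.ceil(max(np.linalg.norm(sh)/50,abs(dp)/8.5)))
        p=np.array([x,y,z]);psi+=dp
E
python3 - <<'E'
from h import *
h=jig(-79.3,28);print(h)
plan((*(h+[-80,-200]),200,87.6),(*h,90,87.6),(*h,31,87.6))
for th in np.linspace(-.09,1.93,17)[1:]: print(np.round([165*(np.cos(-.09)-np.cos(th)),-165*(np.sin(th)-np.sin(-.09))],1),end=' ')
E
```

```text
[ 465.84207788 -106.10382142]
t 0.2 tcp [ 304.8 -601.9  230.7] psi 26.86 tilt [-0.001  0.001 -1.   ] grip 85.4 [-0.7  0.3  0.1]
shift [ 205.9 -227.3   30.7] rz -1.06 rows 8.0
shift [203.2  71.6 110. ] rz -0.0 rows 5.0
shift [ 0.  0. 59.] rz -0.0 rows 2.0
[ -0.6 -20.8] [  1.5 -41.5] [  6.2 -61.8] [ 13.3 -81.4] [ 22.9 -99.8] [  34.7 -117. ] [  48.6 -132.5] [  64.4 -146.1] [  81.7 -157.6] [ 100.3 -166.9] [ 120.  -173.8] [ 140.4 -178.1] [ 161.1 -179.8] [ 181.9 -178.9] [ 202.4 -175.4] [ 222.3 -169.3]
```

Emit:
step_arm([
  [206, -227, 31, 0, 0, -1.06, 45],
  [206, -227, 31, 0, 0, -1.06, 45],
  [206, -227, 31, 0, 0, -1.06, 45],
  [206, -227, 31, 0, 0, -1.06, 45],
  [206, -227, 31, 0, 0, -1.06, 45],
  [206, -227, 31, 0, 0, -1.06, 45],
  [206, -227, 31, 0, 0, -1.06, 45],
  [206, -227, 31, 0, 0, -1.06, 45],
], grip_force=25)

```text
clock: 1.0
tcp_pos: [0.3868, -0.3046, 0.2003]
orientation: [-2.261, -2.181, -0.0]
contact_force: [-1.2, -0.9, 0.6]
grip_width: 0.0454
gripper_force: 0.0
```

Emit:
step_arm([
  [203, 71, 110, 0, 0, 0, 45],
  [203, 71, 110, 0, 0, 0, 45],
  [203, 71, 110, 0, 0, 0, 45],
  [203, 71, 110, 0, 0, 0, 45],
  [203, 71, 110, 0, 0, 0, 45],
  [203, 71, 110, 0, 0, 0, 45],
  [203, 71, 110, 0, 0, 0, 45],
])

```text
clock: 1.7
tcp_pos: [0.4658, -0.1074, 0.0898]
orientation: [-2.27, -2.171, 0.002]
contact_force: [0.9, -0.2, 0.1]
grip_width: 0.0451
gripper_force: 0.0
```

```bash
python3 - <<'E'
from h import *
f=grab('wrist','w1.png')
c,D=rays(f,[[280,210]]);print(c,D)
h=jig(-79.3,28);plan((*h,31,87.6))
E
```

```text
[ 0.46876472 -0.03162399  0.23249022] [[-0.00600211 -0.3117957  -0.95038951]]
t 1.8 tcp [ 465.7 -108.5   90.2] psi 87.36 tilt [-0.    -0.001 -1.   ] grip 45.2 [0.3 0.1 0.1]
shift [ 2.4 -0.  59.2] rz -0.004 rows 2.0
```

View pics/w1.png

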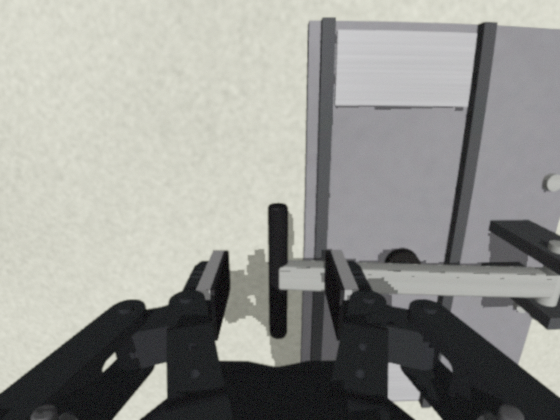

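```bash
python3 - <<'E'
from h import *
f=grab('wrist')
t=np.radians(JY);A=np.array([[np.cos(t),np.sin(t)],[-np.sin(t),np.cos(t)]])
def J(px,z): return (onz(f,px,z)[:,:2]*1000-J0)@A.T
print(J([[278,209],[279,335]],.054));print(J([[309,24]],.012),J([[336,30],[475,34],[334,106],[469,107]],.016),J([[334,22],[483,26]],.020))
g=cv2.cvtColor(f['image'],cv2.COLOR_RGB2GRAY);cv2.imwrite('w.png',g)
E
```

```text
[[-79.3087781   43.35713416]
 [-78.90599515 -43.01584101]]
[[-60.01167206 148.02001161]] [[-44.05546303 143.90766432]
 [ 42.16182194 143.47544669]
 [-43.58924616  99.4191753 ]
 [ 44.26415896  99.6744529 ]] [[-46.04373103 147.4988466 ]
 [ 44.38301042 147.39271366]]
```

Emit:
step_arm([
  [2, 0, 30, 0, 0, 0, 45],
  [2, 0, 59, 0, 0, 0, 45],
  [2, 0, 59, 0, 0, 0, 5],
  [2, 0, 59, 0, 0, 0, 5],
  [2, 0, 59, 0, 0, 0, 5],
  [2, 0, 59, 0, 0, 0, 5],
  [2, 0, 59, 0, 0, 0, 5],
  [2, 0, 59, 0, 0, 0, 5],
], grip_force=25)

```text
clock: 2.6
tcp_pos: [0.4663, -0.106, 0.0322]
orientation: [2.268, 2.171, -0.0]
contact_force: [-1.3, -4.9, 5.5]
grip_width: 0.0109
gripper_force: 25.3
```

Emit:
step_arm([
  [0, -0.6, -20.8, 0, 0, 0, 5],
  [0, 1.5, -41.5, 0, 0, 0, 5],
  [0, 6, -62, 0, 0, 0, 5],
  [0, 13, -81, 0, 0, 0, 5],
  [0, 23, -100, 0, 0, 0, 5],
  [0, 35, -117, 0, 0, 0, 5],
  [0, 48.5, -132.5, 0, 0, 0, 5],
  [0, 64.5, -146, 0, 0, 0, 5],
])

```text
clock: 3.4
tcp_pos: [0.5231, -0.1082, 0.1773]
orientation: [-2.262, -2.166, 0.019]
contact_force: [-23.9, -2.2, 21.7]
grip_width: 0.0108
gripper_force: 26.4
```

Emit:
step_arm([
  [0, 17.3, -11.5, 0, 0, 0, 5],
  [0, 36, -21, 0, 0, 0, 5],
  [0, 55.5, -27.8, 0, 0, 0, 5],
  [0, 76, -32, 0, 0, 0, 5],
  [0, 96.7, -33.8, 0, 0, 0, 5],
  [0, 117.5, -33, 0, 0, 0, 5],
  [0, 138, -29.4, 0, 0, 0, 5],
  [0, 158, -23, 0, 0, 0, 5],
])

```text
clock: 4.2
tcp_pos: [0.6888, -0.1149, 0.201]
orientation: [2.267, 2.173, -0.001]
contact_force: [-1.6, -3.3, -0.2]
grip_width: 0.0111
gripper_force: 27.5
```

Emit:
step_arm([
  [0, 0, 0, 0, 0, 0, 5],
  [0, 0, 0, 0, 0, 0, 40],
  [0, 0, 0, 0, 0, 0, 40],
  [0, 0, 0, 0, 0, 0, 40],
  [0, 0, -30, 0, 0, 0, 40],
  [0, 0, -60, 0, 0, 0, 40],
])

```text
clock: 4.8
tcp_pos: [0.6869, -0.1136, 0.2601]
orientation: [-2.265, -2.173, 0.002]
contact_force: [0.2, -0.1, 0.8]
grip_width: 0.0398
gripper_force: 0.0
```

```bash
python3 - <<'E'
from h import *
f=grab('top','t2.png');P=cloud(f)
plan((584.9,111.3,130,8.26),(584.9,111.3,4,8.26))
Z=P[:,:,2];m=((Z>0.012)&(Z<0.05)).astype(np.uint8);m[:,250:]=0
n,l,s,c=cv2.connectedComponentsWithStats(m)
for i in range(1,n):
    if s[i,4]>40: print(c[i].round(),s[i,4],cv2.minAreaRect(P[l==i][:,:2].astype(np.float32)*1000))
E
```

```text
t 4.8 tcp [ 689.8 -113.6  267.2] psi 87.61 tilt [ 0.007 -0.    -1.   ] grip 39.6 [ 2.4 -1.   5.7]
shift [ 220.3 -114.2  137.2] rz 1.385 rows 10.0
shift [  0.   0. 126.] rz -0.0 rows 3.0
[190. 135.] 203 ((759.375244140625, 167.31344604492188), (27.42050552368164, 61.85050582885742), 24.88065528869629)
[198. 153.] 102 ((719.7194213867188, 149.7042694091797), (18.979204177856445, 59.13901138305664), 20.936124801635742)
[ 17. 182.] 244 ((648.4111328125, 580.31787109375), (49.446014404296875, 90.05452728271484), 34.93069076538086)
[107. 187.] 99 ((633.787353515625, 363.83843994140625), (69.57257080078125, 5.719141483306885), 89.15902709960938)
[224. 206.] 66 ((588.856689453125, 83.6342544555664), (70.6060791015625, 4.562685966491699), 8.72187614440918)
[201. 209.] 71 ((580.5637817382812, 138.9600372314453), (69.20384216308594, 4.454340934753418), 8.166711807250977)
[154. 212.] 780 ((573.9384765625, 249.11407470703125), (71.53163146972656, 60.48777389526367), 5.930294513702393)
[105. 210.] 92 ((577.7769165039062, 363.75982666015625), (67.23172760009766, 4.961913108825684), 89.5555648803711)
[102. 264.] 880 ((451.0074768066406, 362.40924072265625), (62.06159973144531, 71.67290496826172), 68.26451873779297)
[146. 258.] 109 ((464.92718505859375, 263.8076171875), (6.267239570617676, 68.81827545166016), 67.26563262939453)
[204. 262.] 799 ((455.6098937988281, 127.06182861328125), (70.32893371582031, 60.804931640625), 4.6471757888793945)
[167. 267.] 102 ((443.1525573730469, 213.0353546142578), (5.579575061798096, 69.32384490966797), 68.2774429321289)
[199. 327.] 89 ((308.47247314453125, 134.88601684570312), (68.86016845703125, 4.717197895050049), 4.001816272735596)
[174. 328.] 99 ((305.6184997558594, 190.04074096679688), (70.22402954101562, 4.908342361450195), 2.410970687866211)
```

View pics/t2.png

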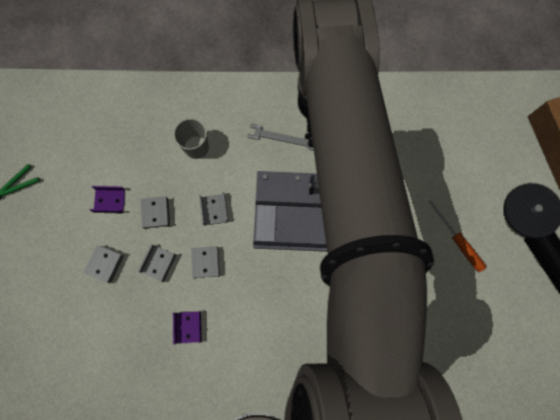

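Emit:
step_arm([
  [220, -114, 0, 0, 0, 1.17, 85],
  [220, -114, 0, 0, 0, 1.17, 85],
  [220, -114, 0, 0, 0, 1.17, 85],
  [220, -114, 60, 0, 0, 1.17, 85],
  [220, -114, 60, 0, 0, 1.17, 85],
  [220, -114, 60, 0, 0, 1.17, 85],
  [220, -114, 60, 0, 0, 1.17, 85],
  [220, -114, 60, 0, 0, 1.17, 85],
])

```text
clock: 5.65
tcp_pos: [0.5822, 0.1117, 0.2001]
orientation: [-3.092, -0.555, 0.001]
contact_force: [-0.3, -0.4, -0.2]
grip_width: 0.0847
gripper_force: 0.0
```

Emit:
step_arm([
  [0, 0, 77, 0, 0, 0.21, 85],
  [0, 0, 77, 0, 0, 0.21, 85],
  [0, 0, 77, 0, 0, 0.21, 85],
  [0, 0, 77, 0, 0, 0.21, 85],
])

```text
clock: 6.05
tcp_pos: [0.5833, 0.1109, 0.1239]
orientation: [-3.132, -0.237, 0.0]
contact_force: [-0.1, -0.4, -0.0]
grip_width: 0.085
gripper_force: 0.0
```

```bash
python3 - <<'E'
from h import *
f=grab('wrist','w2.png')
plan((584.7,111.3,4,8.4),(584.7,111.3,100,8.4),(*jig(0,43),100,JY),(*jig(0,43),18,JY))
f=grab('top');P=cloud(f);print(np.nanmax(P[150:200,300:340,2]))
E
```

```text
t 6.1 tcp [584.2 111.  124.9] psi 8.63 tilt [ 0.002  0.001 -1.   ] grip 85.2 [-0.3  0.4 -0.2]
shift [  0.5  -0.2 120.9] rz 0.004 rows 3.0
shift [  0.   0. -96.] rz -0.0 rows 2.0
shift [-68.6 197.8  -0. ] rz 0.188 rows 5.0
shift [ 0. -0. 82.] rz -0.0 rows 2.0
0.1900056514980505
```

View pics/w2.png

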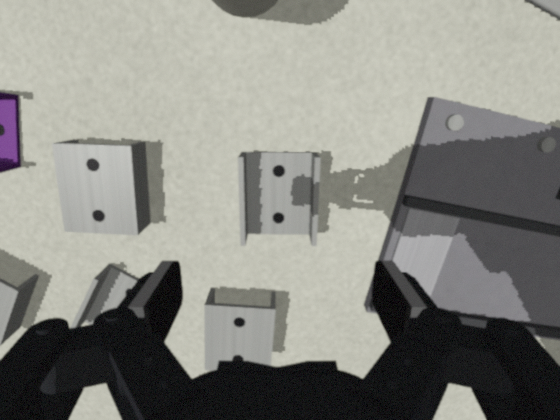

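Emit:
step_arm([
  [0, 0, 50, 0, 0, 0, 85],
  [0, 0, 100, 0, 0, 0, 85],
  [0, 0, 119, 0, 0, 0, 85],
  [0, 0, 119, 0, 0, 0, 50],
  [0, 0, 119, 0, 0, 0, 50],
  [0, 0, 119, 0, 0, 0, 50],
  [0, 0, 119, 0, 0, 0, 50],
  [0, 0, 119, 0, 0, 0, 50],
], grip_force=40)

```text
clock: 6.95
tcp_pos: [0.5848, 0.1107, 0.0062]
orientation: [-3.132, -0.233, -0.005]
contact_force: [-0.9, -1.0, 6.9]
grip_width: 0.0592
gripper_force: 46.9
```

Emit:
step_arm([
  [0, 0, -20, 0, 0, 0, 50],
  [0, 0, -60, 0, 0, 0, 50],
  [0, 0, -96, 0, 0, 0, 50],
  [0, 0, -96, 0, 0, 0, 50],
])

```text
clock: 7.35
tcp_pos: [0.5871, 0.1115, 0.106]
orientation: [-3.131, -0.233, -0.016]
contact_force: [0.4, -0.6, -1.7]
grip_width: 0.0589
gripper_force: 45.9
```

Emit:
step_arm([
  [-68, 198, 0, 0, 0, 0.19, 50],
  [-68, 198, 0, 0, 0, 0.19, 50],
  [-68, 198, 0, 0, 0, 0.19, 50],
  [-68, 198, 0, 0, 0, 0.19, 50],
  [-68, 198, 0, 0, 0, 0.19, 50],
  [-68, 198, 0, 0, 0, 0.19, 50],
  [-68, 198, 0, 0, 0, 0.19, 50],
])

```text
clock: 8.05
tcp_pos: [0.5456, -0.0939, 0.1001]
orientation: [-3.14, 0.063, 0.0]
contact_force: [0.4, 1.9, -2.2]
grip_width: 0.0589
gripper_force: 45.8
```

```bash
python3 - <<'E'
from h import *
f=grab('wrist','w3.png')
plan((*jig(0,43),18,JY))
E
```

```text
t 8.1 tcp [545.9 -93.1 100.1] psi -2.21 tilt [ 0.     0.001 -1.   ] grip 59.2 [ 1.5  0.6 -2.1]
shift [-0.1  1.3 82.1] rz 0.003 rows 2.0
```

View pics/w3.png

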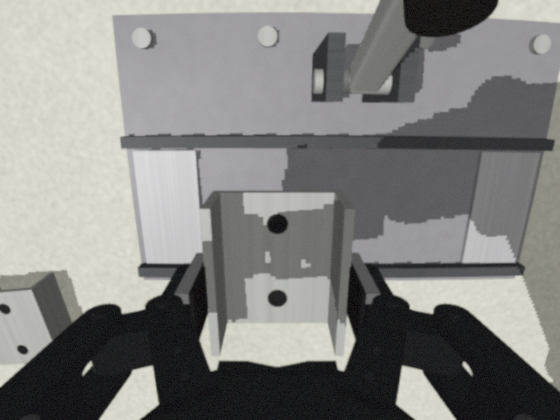

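Emit:
step_arm([
  [0, 1.3, 40, 0, 0, 0, 50],
  [0, 1.3, 70, 0, 0, 0, 50],
  [0, 1.3, 78, 0, 0, 0, 50],
  [0, 1.3, 81, 0, 0, 0, 50],
  [0, 1.3, 82, 0, 0, 0, 50],
  [0, 1.3, 82, 0, 0, 0, 50],
  [0, 1.3, 82, 0, 0, 0, 50],
])

```text
clock: 8.8
tcp_pos: [0.5465, -0.0967, 0.0196]
orientation: [3.141, -0.065, 0.004]
contact_force: [0.0, 0.0, -2.7]
grip_width: 0.0592
gripper_force: 45.7
```

Emit:
step_arm([
  [0, 0, 0, 0, 0, 0, 72],
  [0, 0, 0, 0, 0, 0, 72],
  [0, 0, 0, 0, 0, 0, 72],
  [0, 0, -30, 0, 0, 0, 72],
  [0, 0, -80, 0, 0, 0, 80],
  [0, 0, -110, 0, 0, 0, 85],
  [0, 0, -110, 0, 0, 0, 85],
])

```text
clock: 9.5
tcp_pos: [0.5488, -0.0971, 0.1331]
orientation: [3.14, -0.065, 0.014]
contact_force: [0.6, -0.0, -0.5]
grip_width: 0.0849
gripper_force: 0.0
```

```bash
cat >> h.py <<'E'
def jf(f,px,z):
    t=np.radians(JY);A=np.array([[np.cos(t),np.sin(t)],[-np.sin(t),np.cos(t)]])
    return (onz(f,px,z)[:,:2]*1000-J0)@A.T
def jcloud(f):
    P=cloud(f);t=np.radians(JY);A=np.array([[np.cos(t),np.sin(t)],[-np.sin(t),np.cos(t)]])
    Q=P*1000;Q[...,:2]=(Q[...,:2]-J0)@A.T;return Q
E
python3 - <<'E'
from h import *
f=grab('wrist');Q=jcloud(f)
m=(Q[...,2]>34)&(Q[...,2]<60)&(abs(Q[...,0])<60)&(abs(Q[...,1])<140)
q=Q[m];print(m.sum(),cv2.minAreaRect(q[:,:2].astype(np.float32)),np.percentile(q[:,2],[5,50,95]))
plan((454.1,238.4,130,-22.3),(454.1,238.4,5,-22.3),(454.1,238.4,100,-22.3),(*jig(0,-43),110,JY))
E
```

```text
1081 ((0.2413482666015625, 42.274383544921875), (70.7469711303711, 60.354854583740234), 0.1692894995212555) [36.14258128 40.04662854 41.19367393]
t 9.6 tcp [547.2 -97.  130.8] psi -2.38 tilt [ 0.005 -0.001 -1.   ] grip 85.3 [ 0.9 -0.7 -0.3]
shift [-106.9 -331.2    0.8] rz 0.348 rows 7.0
shift [  0.  -0. 125.] rz -0.0 rows 3.0
shift [  0.  -0. -95.] rz -0.0 rows 2.0
shift [240.3 354.1 -10. ] rz -0.347 rows 9.0
```

Emit:
step_arm([
  [-107, -331, 0, 0, 0, 0.348, 85],
  [-107, -331, 0, 0, 0, 0.348, 85],
  [-107, -331, 0, 0, 0, 0.348, 85],
  [-107, -331, 0, 0, 0, 0.348, 85],
  [-107, -331, 0, 0, 0, 0.348, 85],
  [-107, -331, 0, 0, 0, 0.348, 85],
  [-107, -331, 0, 0, 0, 0.348, 85],
  [-107, -331, 0, 0, 0, 0.348, 85],
])

```text
clock: 10.35
tcp_pos: [0.4488, 0.2459, 0.1275]
orientation: [-3.083, 0.59, 0.004]
contact_force: [-0.2, 0.0, -0.0]
grip_width: 0.0847
gripper_force: 0.0
```

```bash
cat >> h.py <<'E'
def chans(f,lo=12,hi=36):
    P=cloud(f)*1000;Z=P[...,2];m=((Z>lo)&(Z<hi)).astype(np.uint8);m=cv2.morphologyEx(m,cv2.MORPH_OPEN,np.ones((2,2)))
    n,l,s,c=cv2.connectedComponentsWithStats(m)
    for i in range(1,n):
        if s[i,4]>80:
            a=cv2.minAreaRect(P[l==i][:,:2].astype(np.float32));print(c[i].round(),s[i,4],np.round(a[0],1),np.round(a[1],1),round(a[2],1))
E
python3 - <<'E'
from h import *
f=grab('wrist');chans(f)
plan((454.1,238.4,5,-22.3))
E
```

```text
[205.  46.] 8699 [573.  253.1] [70.5 67. ] 6.9
[552.  16.] 365 [503.7   9.2] [14.  20.6] 64.0
[36. 26.] 1369 [631.9 369. ] [79.4  5. ] 85.8
[425. 137.] 8219 [448.3 119.3] [84.3 74.4] 4.9
[ 68. 103.] 999 [578.8 375.8] [91.9  4. ] 86.9
[248. 192.] 619 [458.2 268.1] [ 4.4 83.3] 64.0
[320. 193.] 706 [nan nan] [0. 0.] 0.0
[145. 243.] 5240 [446.4 352.9] [ 89.3 123.3] 57.5
[451. 292.] 573 [348.7 148.5] [198.8  16.3] 20.4
t 10.4 tcp [449.9 242.5 127.3] psi -21.86 tilt [-0.002  0.001 -1.   ] grip 85.0 [-0.1 -1.6 -0.8]
shift [  5.5   2.2 122.3] rz 0.008 rows 3.0
```

Emit:
step_arm([
  [0, 0, 0, 0, 0, 0, 85],
  [0, 0, 0, 0, 0, 0, 85],
])

```text
clock: 10.6
tcp_pos: [0.4524, 0.2363, 0.1276]
orientation: [3.08, -0.611, -0.001]
contact_force: [0.5, -0.7, -0.0]
grip_width: 0.0851
gripper_force: 0.0
```

```bash
python3 - <<'E'
from h import *
f=grab('wrist');chans(f,22)
plan((454.1,238.4,5,-22.3))
E
```

```text
[192.  55.] 9177 [nan nan] [0. 0.] 0.0
[28. 36.] 640 [632.8 355.9] [53.4  3.2] 87.4
[414. 144.] 7774 [448.5 118.9] [90.4 65.9] 10.4
[ 54. 116.] 709 [577.9 376.1] [91.8  3.4] 86.8
[238. 201.] 512 [457.2 267.8] [ 6.  83.8] 64.3
[310. 202.] 515 [434.7 213.9] [ 6.9 83. ] 69.2
[132. 251.] 4441 [470.  359.6] [ 57.2 163.3] 25.1
[442. 292.] 248 [363.3 148.9] [173.7  14.6] 18.4
t 10.7 tcp [452.6 236.3 127.8] psi -22.47 tilt [-0.001 -0.001 -1.   ] grip 84.9 [ 0.1  0.7 -0.1]
shift [  0.6  -2.5 122.8] rz -0.003 rows 3.0
```

Emit:
step_arm([
  [0, -2, 50, 0, 0, 0, 85],
  [0, -2, 100, 0, 0, 0, 85],
  [0, -2, 122, 0, 0, 0, 85],
  [0, -2, 122, 0, 0, 0, 50],
  [0, -2, 122, 0, 0, 0, 50],
  [0, -2, 122, 0, 0, 0, 50],
  [0, -2, 122, 0, 0, 0, 50],
  [0, -2, 122, 0, 0, 0, 50],
])

```text
clock: 11.45
tcp_pos: [0.4537, 0.2406, 0.0074]
orientation: [-3.081, 0.608, -0.002]
contact_force: [0.6, -0.8, -2.9]
grip_width: 0.059
gripper_force: 45.3
```

Emit:
step_arm([
  [0, 0, -20, 0, 0, 0, 50],
  [0, 0, -60, 0, 0, 0, 50],
  [0, 0, -105, 0, 0, 0, 50],
  [0, 0, -105, 0, 0, 0, 50],
])

```text
clock: 11.85
tcp_pos: [0.4565, 0.2426, 0.1173]
orientation: [-3.075, 0.606, -0.013]
contact_force: [1.1, 1.1, -3.0]
grip_width: 0.059
gripper_force: 45.5
```

Emit:
step_arm([
  [240, 354, 0, 0, 0, -0.347, 50],
  [240, 354, 0, 0, 0, -0.347, 50],
  [240, 354, 0, 0, 0, -0.347, 50],
  [240, 354, 0, 0, 0, -0.347, 50],
  [240, 354, 0, 0, 0, -0.347, 50],
  [240, 354, 0, 0, 0, -0.347, 50],
  [240, 354, 0, 0, 0, -0.347, 50],
  [240, 354, 0, 0, 0, -0.347, 50],
])

```text
clock: 12.65
tcp_pos: [0.5334, -0.1466, 0.1111]
orientation: [3.141, -0.066, 0.0]
contact_force: [1.2, 1.5, -2.9]
grip_width: 0.0591
gripper_force: 45.4
```

Emit:
step_arm([
  [24, 31, 0, 0, 0, 0, 50],
  [24, 31, 0, 0, 0, 0, 50],
  [24, 31, 0, 0, 0, 0, 50],
])

```text
clock: 12.95
tcp_pos: [0.5559, -0.1772, 0.1107]
orientation: [-3.141, 0.069, 0.001]
contact_force: [0.4, 1.4, -2.1]
grip_width: 0.059
gripper_force: 45.4
```

```bash
python3 - <<'E'
from h import *
f=grab('wrist','w4.png')
plan((*jig(0,-43),18,JY))
E
```

```text
t 13.0 tcp [ 555.6 -175.7  110.7] psi -2.4 tilt [-0.001  0.001 -1.   ] grip 59.1 [ 0.   0.4 -2.7]
shift [-13.3   5.2  92.7] rz -0.0 rows 2.0
```

View pics/w4.png

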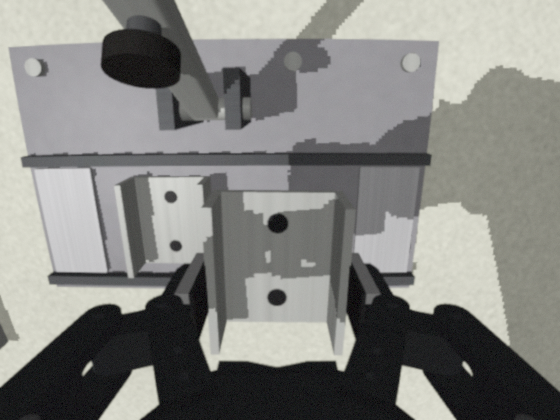

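Emit:
step_arm([
  [-13, 5, 20, 0, 0, 0, 50],
  [-13, 5, 55, 0, 0, 0, 50],
  [-13, 5, 80, 0, 0, 0, 50],
  [-13, 5, 89, 0, 0, 0, 50],
  [-13, 5, 92, 0, 0, 0, 50],
  [-13, 5, 92, 0, 0, 0, 50],
  [-13, 5, 92, 0, 0, 0, 50],
])

```text
clock: 13.7
tcp_pos: [0.5442, -0.1807, 0.0205]
orientation: [3.141, -0.065, 0.004]
contact_force: [0.4, -0.7, -2.7]
grip_width: 0.0589
gripper_force: 45.4
```

Emit:
step_arm([
  [0, 0, 0, 0, 0, 0, 70],
  [0, 0, 0, 0, 0, 0, 70],
  [0, 0, 0, 0, 0, 0, 70],
  [0, 0, -30, 0, 0, 0, 70],
  [0, 0, -80, 0, 0, 0, 75],
  [0, 0, -110, 0, 0, 0, 85],
  [0, 0, -110, 0, 0, 0, 85],
  [0, 0, -110, 0, 0, 0, 85],
])

```text
clock: 14.5
tcp_pos: [0.5435, -0.1812, 0.1301]
orientation: [3.14, -0.067, 0.003]
contact_force: [0.1, -0.8, -0.3]
grip_width: 0.0853
gripper_force: 0.0
```

```bash
python3 - <<'E'
from h import *
f=grab('wrist');Q=jcloud(f)
for s in(1,-1):
    m=(Q[...,2]>34)&(Q[...,2]<60)&(abs(Q[...,0])<60)&(abs(Q[...,1]-s*43)<42)
    q=Q[m];print(m.sum(),cv2.minAreaRect(q[:,:2].astype(np.float32)),np.percentile(q[:,2],[5,50,95]))
f=grab('top');chans(f,20,34)
plan((455.6,127,140,4.5),(455.6,127,5,4.5),(455.6,127,120,4.5),(*jig(0,0),120,JY))
E
```

```text
1445 ((0.5484542846679688, 41.93098449707031), (61.24236297607422, 70.58551788330078), 89.88018035888672) [34.77994396 39.83477612 41.09977167]
1125 ((2.078632354736328, -41.81816864013672), (60.217777252197266, 70.0949478149414), 89.1567153930664) [36.11146007 40.03430018 41.19218099]
[546. 143.] 220 [ 740.9 -688.7] [163.4   7.9] 16.6
[155. 213.] 753 [560.  233.3] [47.4 91.2] 51.5
[472. 254.] 306 [ 476.4 -496.2] [102.7  18.3] 44.1
[103. 265.] 843 [450.  366.1] [66.6 74.5] 66.9
[205. 263.] 783 [454.6 125.9] [68.5 58.4] 4.5
t 14.6 tcp [ 542.2 -180.8  128.3] psi -2.42 tilt [-0.002  0.    -1.   ] grip 84.7 [-0.3 -0.5  0. ]
shift [ -99.6 -303.9  -11.7] rz -0.121 rows 7.0
shift [  0.   0. 135.] rz -0.0 rows 3.0
shift [   0.    0. -115.] rz -0.0 rows 3.0
shift [ 67.3 270.5  -0. ] rz 0.12 rows 6.0
```

Emit:
step_arm([
  [-100, -304, -12, 0, 0, -0.12, 85],
  [-100, -304, -12, 0, 0, -0.12, 85],
  [-100, -304, -12, 0, 0, -0.12, 85],
  [-100, -304, -12, 0, 0, -0.12, 85],
  [-100, -304, -12, 0, 0, -0.12, 85],
  [-100, -304, -12, 0, 0, -0.12, 85],
  [-100, -304, -12, 0, 0, -0.12, 85],
  [-100, -304, -12, 0, 0, -0.12, 85],
])

```text
clock: 15.4
tcp_pos: [0.4541, 0.1306, 0.1403]
orientation: [-3.138, -0.133, 0.003]
contact_force: [0.9, -0.1, -0.3]
grip_width: 0.0849
gripper_force: 0.0
```

Emit:
step_arm([
  [0, 0, 0, 0, 0, 0, 85],
  [0, 0, 0, 0, 0, 0, 85],
])

```text
clock: 15.6
tcp_pos: [0.4559, 0.1253, 0.1405]
orientation: [3.138, 0.119, -0.002]
contact_force: [-1.0, 0.7, 0.4]
grip_width: 0.0847
gripper_force: 0.0
```

```bash
python3 - <<'E'
from h import *
f=grab('wrist');chans(f,22)
plan((455.4,126.8,5,4.5))
f=grab('top');chans(f,20,34)
E
```

```text
[120.  40.] 6757 [549.4 243.1] [45.1 91.1] 40.4
[ 8. 21.] 115 [576.8 338.4] [17.8  4.1] 88.3
[536. 103.] 1188 [nan nan] [0. 0.] 0.0
[ 16. 188.] 2686 [435.5 355.1] [33.3 94.2] 67.1
[277. 198.] 6289 [448.2 124. ] [83.9 61.5] 5.6
[198. 344.] 357 [nan nan] [0. 0.] 0.0
[256. 338.] 194 [373.9 135.4] [183.7   5.7] 0.2
t 15.7 tcp [456.1 125.2 140.7] psi 4.31 tilt [-0.001 -0.001 -1.   ] grip 85.1 [ 0.5 -0.4 -0.1]
shift [ -0.5  -1.6 135.7] rz -0.003 rows 3.0
[546. 142.] 217 [ 742.9 -687.9] [159.5   8.3] 17.2
[472. 254.] 312 [ 478.  -498.1] [105.8  22.5] 38.9
[103. 265.] 838 [450.1 365.8] [66.4 73.5] 68.7
[213. 267.] 178 [441.4 107. ] [41.3 21.4] 16.2
```

Emit:
step_arm([
  [0, -1, 50, 0, 0, 0, 85],
  [0, -1, 100, 0, 0, 0, 85],
  [0, -1, 135, 0, 0, 0, 85],
  [0, -1, 135, 0, 0, 0, 85],
  [0, -1, 135, 0, 0, 0, 50],
  [0, -1, 135, 0, 0, 0, 50],
  [0, -1, 135, 0, 0, 0, 50],
  [0, -1, 135, 0, 0, 0, 50],
])

```text
clock: 16.5
tcp_pos: [0.4575, 0.1281, 0.0083]
orientation: [-3.139, -0.121, -0.006]
contact_force: [-1.4, -2.1, 8.4]
grip_width: 0.0588
gripper_force: 44.6
```

Emit:
step_arm([
  [0, 0, 0, 0, 0, 0, 50],
  [0, 0, -20, 0, 0, 0, 50],
  [0, 0, -60, 0, 0, 0, 50],
  [0, 0, -105, 0, 0, 0, 50],
  [0, 0, -115, 0, 0, 0, 50],
])

```text
clock: 17.0
tcp_pos: [0.4588, 0.1291, 0.1265]
orientation: [-3.137, -0.122, -0.014]
contact_force: [1.2, 0.5, -2.8]
grip_width: 0.0589
gripper_force: 45.1
```

Emit:
step_arm([
  [67, 270, 0, 0, 0, 0.12, 50],
  [67, 270, 0, 0, 0, 0.12, 50],
  [67, 270, 0, 0, 0, 0.12, 50],
  [67, 270, 0, 0, 0, 0.12, 50],
  [67, 270, 0, 0, 0, 0.12, 50],
  [67, 270, 0, 0, 0, 0.12, 50],
  [67, 270, 0, 0, 0, 0.12, 50],
  [67, 270, 0, 0, 0, 0.12, 50],
])

```text
clock: 17.8
tcp_pos: [0.5431, -0.1363, 0.121]
orientation: [-3.141, 0.069, 0.001]
contact_force: [-0.7, 0.8, -2.2]
grip_width: 0.0588
gripper_force: 45.0
```

```bash
python3 - <<'E'
from h import *
f=grab('wrist','w5.png')
plan((*jig(0,0),22,JY))
f=grab('top','t3.png');chans(f,20,34)
E
```

```text
t 17.9 tcp [ 543.1 -135.   121. ] psi -2.38 tilt [-0.001  0.001 -1.   ] grip 58.8 [-0.9  0.5 -2.3]
shift [ 0.9  2.4 99. ] rz 0.0 rows 2.0
[546. 142.] 227 [ 744.9 -687.3] [155.    7.2] 19.4
[155. 212.] 753 [nan nan] [0. 0.] 0.0
[472. 253.] 325 [ 476.9 -496.2] [103.8  18.7] 38.6
[103. 265.] 843 [450.2 365.9] [67.7 73.4] 68.4
[175. 330.] 82 [302.5 189. ] [ 6.  71.7] 88.8
```

View pics/w5.png

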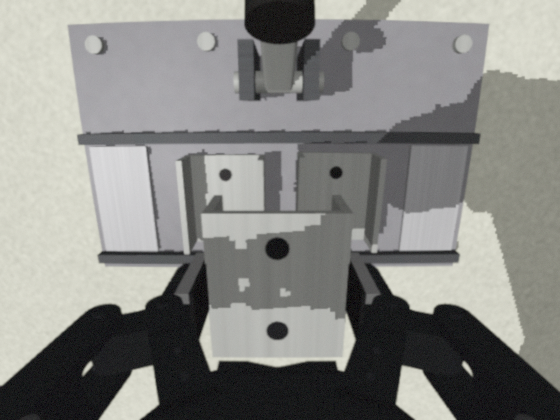

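View pics/t3.png

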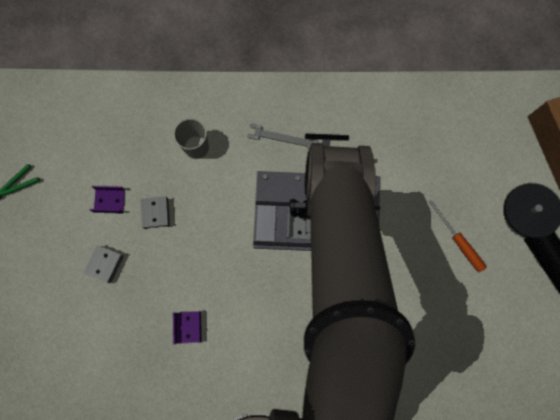

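Emit:
step_arm([
  [1, 2, 30, 0, 0, 0, 50],
  [1, 2, 60, 0, 0, 0, 50],
  [1, 2, 75, 0, 0, 0, 50],
  [1, 2, 85, 0, 0, 0, 50],
  [1, 2, 93, 0, 0, 0, 50],
  [1, 2, 97, 0, 0, 0, 50],
  [1, 2, 98, 0, 0, 0, 50],
  [1, 2, 98, 0, 0, 0, 50],
])

```text
clock: 18.7
tcp_pos: [0.5451, -0.1378, 0.0243]
orientation: [3.141, -0.066, 0.002]
contact_force: [-3.4, 2.0, 2.9]
grip_width: 0.0592
gripper_force: 45.6
```

Emit:
step_arm([
  [0, 0, 0, 0, 0, 0, 72],
  [0, 0, 0, 0, 0, 0, 72],
  [0, 0, 0, 0, 0, 0, 72],
  [0, 0, -30, 0, 0, 0, 72],
  [0, 0, -80, 0, 0, 0, 75],
  [0, 0, -110, 0, 0, 0, 85],
  [0, 0, -110, 0, 0, 0, 85],
  [0, 0, -110, 0, 0, 0, 85],
])

```text
clock: 19.5
tcp_pos: [0.5451, -0.1383, 0.134]
orientation: [3.14, -0.067, 0.003]
contact_force: [0.1, 0.1, 0.2]
grip_width: 0.0849
gripper_force: 0.0
```

```bash
cat >> h.py <<'E'
def row(f):
    Q=jcloud(f);Q=np.where(np.isfinite(Q),Q,-999)
    for n,y,lo,hi in(('up+',43,37.5,42.5),('br',0,42.5,60),('up-',-43,37.5,42.5),('d+',86,42.5,60),('d-',-86,42.5,60)):
        m=((Q[...,2]>lo)&(Q[...,2]<hi)&(abs(Q[...,0])<48)&(abs(Q[...,1]-y)<40)).astype(np.uint8)
        m=cv2.morphologyEx(m,cv2.MORPH_OPEN,np.ones((2,2)))>0
        if m.sum()>100:
            q=Q[m];a=cv2.minAreaRect(q[:,:2].astype(np.float32));pl=np.linalg.lstsq(np.c_[q[:,:2],np.ones(len(q))],q[:,2],rcond=None)[0]
            print(n,m.sum(),np.round(a[0],1),np.round(a[1],1),round(a[2],2),'z',np.percentile(q[:,2],[5,50,95]).round(1),'slope',pl[:2].round(3))
E
python3 - <<'E'
from h import *
f=grab('wrist');row(f)
c=(574,249.2);plan((*c,140,6.1),(*c,5,6.1),(*c,120,6.1),(*jig(0,86),120,JY))
E
```

```text
up+ 583 [-503.6 -442.4] [1486.7  102.6] 44.38 z [35.3 39.9 41.3] slope [0.288 0.692]
br 7195 [-502.8 -463.9] [1456.2   99.1] 43.26 z [42.9 44.1 45.2] slope [0.42  0.578]
up- 593 [-483.7 -503.2] [1429.2   54.8] 41.7 z [11.7 40.  41.2] slope [0.229 0.839]
t 19.6 tcp [ 544.2 -138.1  132.9] psi -2.42 tilt [-0. -0. -1.] grip 85.1 [-0.2  0.3 -0.8]
shift [  13.4 -388.2   -7.1] rz -0.149 rows 8.0
shift [  0.   0. 135.] rz -0.0 rows 3.0
shift [   0.    0. -115.] rz -0.0 rows 3.0
shift [-58.3 296.2  -0. ] rz 0.148 rows 7.0
```

Emit:
step_arm([
  [13, -388, -7, 0, 0, -0.15, 85],
  [13, -388, -7, 0, 0, -0.15, 85],
  [13, -388, -7, 0, 0, -0.15, 85],
  [13, -388, -7, 0, 0, -0.15, 85],
  [13, -388, -7, 0, 0, -0.15, 85],
  [13, -388, -7, 0, 0, -0.15, 85],
  [13, -388, -7, 0, 0, -0.15, 85],
  [13, -388, -7, 0, 0, -0.15, 85],
])

```text
clock: 20.35
tcp_pos: [0.5725, 0.2525, 0.1385]
orientation: [-3.137, -0.173, 0.004]
contact_force: [0.1, 0.4, 1.1]
grip_width: 0.0849
gripper_force: 0.0
```

Emit:
step_arm([
  [0, 0, 0, 0, 0, 0, 85],
  [0, 0, 0, 0, 0, 0, 85],
  [0, 0, 0, 0, 0, 0, 85],
])

```text
clock: 20.65
tcp_pos: [0.5736, 0.2468, 0.1389]
orientation: [3.135, 0.166, -0.003]
contact_force: [0.5, -0.5, -0.6]
grip_width: 0.0846
gripper_force: 0.0
```

```bash
sed -i 's/m=cv2.morphologyEx(m,cv2.MORPH_OPEN,np.ones((2,2)))>0/m=cv2.erode(m,np.ones((3,3)))>0/; s/m=cv2.morphologyEx(m,cv2.MORPH_OPEN,np.ones((2,2)))$/m=cv2.erode(m,np.ones((3,3)))/' h.py
python3 - <<'E'
from h import *
f=grab('wrist');chans(f,25,31)
c=(574,249.2);plan((*c,5,6.1))
f=grab('top');row(f);chans(f,22,33)
E
```

```text
[131. 106.] 304 [633.7 364.2] [69.1  2.9] 88.8
[274. 197.] 5837 [573.4 250.7] [69.  58.5] 5.8
[132. 179.] 307 [578.3 365.5] [68.8  3.9] 88.7
[121. 288.] 462 [473.6 378.2] [15.3 40.3] 63.3
t 20.7 tcp [573.9 246.6 139.3] psi 6.03 tilt [-0.001 -0.002 -1.   ] grip 85.0 [ 0.7 -0.7 -0.5]
shift [  0.3  -2.6 134.3] rz -0.001 rows 3.0
[158. 210.] 290 [577.4 235.3] [69.7 36.9] 30.2
```

Channel is at (573.5, 250.5). Descend and grasp.

Emit:
step_arm([
  [0, -3, 50, 0, 0, 0, 85],
  [0, -3, 100, 0, 0, 0, 85],
  [0, -3, 134, 0, 0, 0, 85],
  [0, -3, 134, 0, 0, 0, 85],
  [0, -3, 134, 0, 0, 0, 50],
  [0, -3, 134, 0, 0, 0, 50],
  [0, -3, 134, 0, 0, 0, 50],
  [0, -3, 134, 0, 0, 0, 50],
])

```text
clock: 21.55
tcp_pos: [0.5756, 0.2523, 0.009]
orientation: [-3.136, -0.168, -0.007]
contact_force: [-0.3, -2.2, 7.1]
grip_width: 0.0589
gripper_force: 45.2
```

Emit:
step_arm([
  [0, 0, 0, 0, 0, 0, 50],
  [0, 0, -20, 0, 0, 0, 50],
  [0, 0, -60, 0, 0, 0, 50],
  [0, 0, -105, 0, 0, 0, 50],
  [0, 0, -115, 0, 0, 0, 50],
])

```text
clock: 22.05
tcp_pos: [0.5767, 0.2539, 0.1277]
orientation: [-3.133, -0.169, -0.014]
contact_force: [0.6, 0.4, -2.7]
grip_width: 0.0591
gripper_force: 44.5
```

Emit:
step_arm([
  [-58, 296, 0, 0, 0, 0.148, 50],
  [-58, 296, 0, 0, 0, 0.148, 50],
  [-58, 296, 0, 0, 0, 0.148, 50],
  [-58, 296, 0, 0, 0, 0.148, 50],
  [-58, 296, 0, 0, 0, 0.148, 50],
  [-58, 296, 0, 0, 0, 0.148, 50],
  [-58, 296, 0, 0, 0, 0.148, 50],
  [-58, 296, 0, 0, 0, 0.148, 50],
])

```text
clock: 22.85
tcp_pos: [0.5474, -0.0504, 0.1214]
orientation: [3.14, -0.07, 0.0]
contact_force: [0.3, -0.2, -3.2]
grip_width: 0.0591
gripper_force: 44.6
```

```bash
python3 - <<'E'
from h import *
f=grab('wrist','w6.png');row(f)
plan((*jig(0,86),24,JY))
f=grab('top');chans(f,20,34)
E
```

```text
up+ 183 [19. 42.] [32.2 59.3] 0.54 z [39.1 40.2 41.2] slope [-0.002 -0.007]
br 6769 [-1.5  0.8] [59.7 69.5] 89.95 z [43.1 44.1 45.2] slope [-0.     0.002]
up- 416 [  2.2 -42. ] [59.9 68.9] 89.24 z [38.9 40.  40.9] slope [-0.003  0.007]
t 22.9 tcp [547.7 -48.2 121.4] psi -2.34 tilt [ 0.     0.001 -1.   ] grip 59.0 [ 0.6  0.4 -2.4]
shift [-0.1  3.3 97.4] rz 0.001 rows 2.0
[471. 253.] 172 [ 479.8 -490.9] [93.  15.6] 35.6
[101. 263.] 651 [450.9 361.6] [56.9 65.5] 68.2
```

View pics/w6.png

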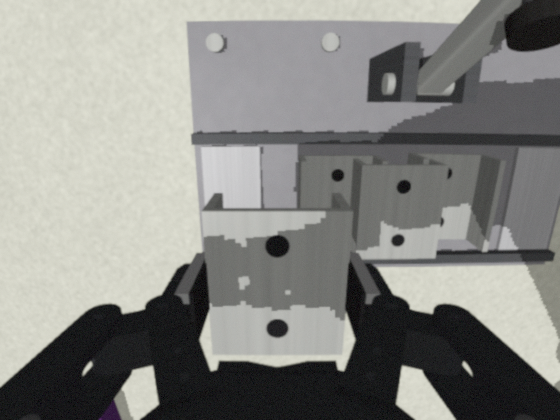

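Emit:
step_arm([
  [0, 2.5, 30, 0, 0, 0, 50],
  [0, 2.5, 60, 0, 0, 0, 50],
  [0, 2.5, 75, 0, 0, 0, 50],
  [0, 2.5, 85, 0, 0, 0, 50],
  [0, 2.5, 93, 0, 0, 0, 50],
  [0, 2.5, 97, 0, 0, 0, 50],
  [0, 2.5, 97.5, 0, 0, 0, 50],
  [0, 2.5, 97.5, 0, 0, 0, 50],
])

```text
clock: 23.75
tcp_pos: [0.5483, -0.0504, 0.025]
orientation: [-3.141, 0.062, -0.002]
contact_force: [-3.3, 1.3, 5.5]
grip_width: 0.0585
gripper_force: 45.3
```

Emit:
step_arm([
  [0, 0, 0, 0, 0, 0, 70],
  [0, 0, 0, 0, 0, 0, 70],
  [0, 0, 0, 0, 0, 0, 70],
  [0, 0, -30, 0, 0, 0, 70],
  [0, 0, -80, 0, 0, 0, 75],
  [0, 0, -110, 0, 0, 0, 85],
  [0, 0, -110, 0, 0, 0, 85],
  [0, 0, -110, 0, 0, 0, 85],
])

```text
clock: 24.55
tcp_pos: [0.5482, -0.0512, 0.1345]
orientation: [3.141, -0.064, 0.003]
contact_force: [-0.0, -0.2, -0.8]
grip_width: 0.0849
gripper_force: 0.0
```

```bash
python3 - <<'E'
from h import *
f=grab('wrist');row(f)
c=(451.1,362.3);plan((*c,140,-21.8),(*c,5,-21.8),(*c,120,-21.8),(*jig(0,-86),120,JY))
E
```

```text
br 6123 [-1.4  1.2] [59.1 69.8] 89.78 z [43.1 44.1 45.2] slope [-0.001  0.002]
up- 343 [  2.2 -42.4] [60.  68.7] 88.92 z [39.  39.9 41.2] slope [-0.    -0.002]
d+ 6400 [-1.3 88.6] [68.5 58.7] 0.06 z [43.2 44.2 45.2] slope [-0.001  0.001]
t 24.6 tcp [547.4 -51.1 133.4] psi -2.31 tilt [-0. -0. -1.] grip 84.9 [ 0.8 -0.8  0.3]
shift [-112.9 -409.2   -6.6] rz 0.34 rows 9.0
shift [  0.  -0. 135.] rz -0.0 rows 3.0
shift [   0.   -0. -115.] rz -0.0 rows 3.0
shift [300.3 510.6  -0. ] rz -0.339 rows 12.0
```

Emit:
step_arm([
  [-100, -360, -7, 0, 0, 0.3, 85],
  [-100, -360, -7, 0, 0, 0.3, 85],
  [-100, -360, -7, 0, 0, 0.3, 85],
  [-100, -360, -7, 0, 0, 0.3, 85],
  [-100, -360, -7, 0, 0, 0.3, 85],
  [-100, -360, -7, 0, 0, 0.3, 85],
  [-100, -360, -7, 0, 0, 0.3, 85],
  [-100, -360, -7, 0, 0, 0.3, 85],
])

```text
clock: 25.4
tcp_pos: [0.4595, 0.3169, 0.1393]
orientation: [3.097, -0.525, -0.004]
contact_force: [0.5, -1.0, 0.4]
grip_width: 0.0849
gripper_force: 0.0
```

```bash
python3 - <<'E'
from h import *
c=(451.1,362.3);plan((*c,140,-21.8))
E
```

```text
t 25.4 tcp [459.5 316.9 139.3] psi -19.23 tilt [-0.003  0.    -1.   ] grip 84.9 [ 0.5 -1.   0.4]
shift [-22.9 -40.1  -0.7] rz 0.045 rows 1.0
```

Emit:
step_arm([
  [-25, -42, 0, 0, 0, 0.042, 85],
  [-25, -42, 0, 0, 0, 0.042, 85],
  [-25, -42, 0, 0, 0, 0.042, 85],
  [-25, -42, 0, 0, 0, 0.042, 85],
])

```text
clock: 25.8
tcp_pos: [0.4526, 0.359, 0.1394]
orientation: [3.082, -0.598, -0.002]
contact_force: [0.7, -0.5, 0.5]
grip_width: 0.0844
gripper_force: 0.0
```

```bash
python3 - <<'E'
from h import *
f=grab('wrist');chans(f,25,31)
c=(451.1,362.3);plan((*c,5,-21.8))
E
```

```text
[207.  44.] 392 [577.  365.8] [67.9  3.8] 89.1
[274. 200.] 5665 [450.9 363.2] [58.5 70.2] 68.0
[510. 275.] 225 [306.3 192.4] [69.2  4.5] 3.4
t 25.9 tcp [453.  358.8 139.7] psi -22.0 tilt [-0.001 -0.002 -1.   ] grip 84.6 [ 0.6 -0.  -0.3]
shift [ -3.   -2.6 134.7] rz -0.003 rows 3.0
```

Emit:
step_arm([
  [-3, -3, 50, 0, 0, 0, 85],
  [-3, -3, 100, 0, 0, 0, 85],
  [-3, -3, 134, 0, 0, 0, 85],
  [-3, -3, 134, 0, 0, 0, 85],
  [-3, -3, 134, 0, 0, 0, 50],
  [-3, -3, 134, 0, 0, 0, 50],
  [-3, -3, 134, 0, 0, 0, 50],
  [-3, -3, 134, 0, 0, 0, 50],
])

```text
clock: 26.65
tcp_pos: [0.4526, 0.3653, 0.0091]
orientation: [-3.082, 0.597, -0.004]
contact_force: [-0.6, -1.5, 8.7]
grip_width: 0.0589
gripper_force: 45.1
```

Emit:
step_arm([
  [0, 0, 0, 0, 0, 0, 50],
  [0, 0, -20, 0, 0, 0, 50],
  [0, 0, -60, 0, 0, 0, 50],
  [0, 0, -105, 0, 0, 0, 50],
  [0, 0, -115, 0, 0, 0, 50],
])

```text
clock: 27.15
tcp_pos: [0.4535, 0.367, 0.1277]
orientation: [-3.077, 0.596, -0.009]
contact_force: [1.1, 0.8, -2.5]
grip_width: 0.0593
gripper_force: 44.7
```

Emit:
step_arm([
  [175, 300, 0, 0, 0, -0.34, 50],
  [175, 300, 0, 0, 0, -0.34, 50],
  [175, 300, 0, 0, 0, -0.34, 50],
  [175, 300, 0, 0, 0, -0.34, 50],
  [175, 300, 0, 0, 0, -0.34, 50],
  [175, 300, 0, 0, 0, -0.34, 50],
  [175, 300, 0, 0, 0, -0.34, 50],
  [175, 300, 0, 0, 0, -0.34, 50],
])

```text
clock: 27.95
tcp_pos: [0.5017, 0.0125, 0.1217]
orientation: [3.137, -0.084, 0.0]
contact_force: [0.1, 0.0, -2.2]
grip_width: 0.0589
gripper_force: 44.7
```

```bash
python3 - <<'E'
from h import *
plan((*jig(0,-86),121,JY))
E
```

```text
t 27.9 tcp [501.7  12.5 121.7] psi -3.07 tilt [ 0.    -0.004 -1.   ] grip 58.9 [ 0.1  0.  -2.2]
shift [ 51.2 233.4   0.7] rz -0.012 rows 5.0
```

Emit:
step_arm([
  [50, 230, 0, 0, 0, 0, 50],
  [50, 230, 0, 0, 0, 0, 50],
  [50, 230, 0, 0, 0, 0, 50],
  [50, 230, 0, 0, 0, 0, 50],
  [50, 230, 0, 0, 0, 0, 50],
  [50, 230, 0, 0, 0, 0, 50],
  [50, 230, 0, 0, 0, 0, 50],
  [50, 230, 0, 0, 0, 0, 50],
])

```text
clock: 28.75
tcp_pos: [0.5417, -0.2092, 0.1216]
orientation: [-3.14, 0.064, 0.001]
contact_force: [-0.3, 0.1, -2.4]
grip_width: 0.0589
gripper_force: 44.8
```

```bash
python3 - <<'E'
from h import *
f=grab('wrist');row(f)
plan((*jig(0,-86),24,JY))
E
```

```text
br 6015 [-1.3  0.9] [60. 69.] 89.96 z [43.2 44.2 45.3] slope [-0.    -0.001]
up- 186 [ 32.6 -47.4] [64.1 26.8] 63.48 z [39.2 40.1 41.3] slope [-0.002  0.001]
d+ 6388 [-1.3 87.6] [68.9 60.5] 0.39 z [43.2 44.2 45.3] slope [ 0.    -0.002]
t 28.8 tcp [ 541.8 -209.   121.7] psi -2.28 tilt [-0.     0.001 -1.   ] grip 58.9 [ 0.4 -0.  -2. ]
shift [-0.9 14.4 97.7] rz 0.002 rows 2.0
```

Emit:
step_arm([
  [-1, 14, 30, 0, 0, 0, 50],
  [-1, 14, 55, 0, 0, 0, 50],
  [-1, 14, 73, 0, 0, 0, 50],
  [-1, 14, 85, 0, 0, 0, 50],
  [-1, 14, 93, 0, 0, 0, 50],
  [-1, 14, 97, 0, 0, 0, 50],
  [-1, 14, 97.5, 0, 0, 0, 50],
  [-1, 14, 97.5, 0, 0, 0, 50],
])

```text
clock: 29.6
tcp_pos: [0.5409, -0.2245, 0.0252]
orientation: [-3.141, 0.065, -0.002]
contact_force: [-1.4, 2.2, 2.2]
grip_width: 0.059
gripper_force: 45.2
```

Emit:
step_arm([
  [0, 0, 0, 0, 0, 0, 70],
  [0, 0, 0, 0, 0, 0, 70],
  [0, 0, 0, 0, 0, 0, 70],
  [0, 0, -30, 0, 0, 0, 70],
  [0, 0, -80, 0, 0, 0, 75],
  [0, 0, -110, 0, 0, 0, 85],
  [0, 0, -110, 0, 0, 0, 85],
  [0, 0, -110, 0, 0, 0, 85],
])

```text
clock: 30.4
tcp_pos: [0.5406, -0.2252, 0.135]
orientation: [3.14, -0.067, 0.003]
contact_force: [0.2, -0.6, 0.3]
grip_width: 0.0849
gripper_force: 0.0
```

```bash
python3 - <<'E'
from h import *
f=grab('wrist','w7.png');row(f)
th=1.95;h=jig(85-165*np.cos(th),28);z=65+165*np.sin(th)-19;print(h,z)
plan((*jig(0,-86),260,JY),(*h,260,-92.4),(*h,z,-92.4))
E
```

```text
br 6281 [-1.7  0.5] [69.3 59.3] 0.16 z [43.2 44.2 45.3] slope [-0.    -0.001]
d+ 5737 [-1.2 88.1] [61.2 69.4] 89.46 z [43.2 44.2 45.3] slope [-0. -0.]
d- 6483 [  0.1 -85.6] [69.4 58.5] 0.0 z [43.1 44.2 45.2] slope [-0.     0.002]
[ 691.02421864 -115.54174944] 199.27835297563843
t 30.4 tcp [ 539.8 -224.9  133.9] psi -2.43 tilt [-0.  0. -1.] grip 85.2 [-0.4 -0.3  0.3]
shift [   0.5   -1.6 -126.1] rz -0.001 rows 3.0
shift [ 146.1 -114.    -0. ] rz -1.571 rows 11.0
shift [ 0.   0.  60.7] rz -0.0 rows 2.0
```

View pics/w7.png

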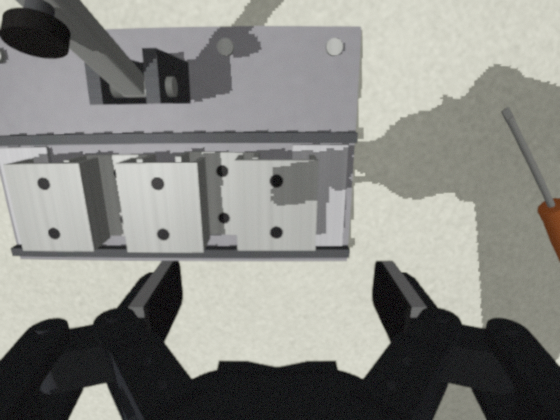

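Emit:
step_arm([
  [0, 0, -50, 0, 0, -0.15, 45],
  [0, 0, -100, 0, 0, -0.3, 45],
  [0, 0, -136, 0, 0, -0.45, 45],
  [0, 0, -136, 0, 0, -0.6, 45],
  [0, 0, -136, 0, 0, -0.75, 45],
  [0, 0, -136, 0, 0, -0.9, 45],
  [0, 0, -136, 0, 0, -1.05, 45],
  [0, 0, -136, 0, 0, -1.15, 45],
])

```text
clock: 31.25
tcp_pos: [0.5394, -0.2247, 0.2682]
orientation: [-2.665, -1.658, 0.003]
contact_force: [0.8, -0.2, 1.2]
grip_width: 0.0452
gripper_force: 0.0
```

```bash
python3 - <<'E'
from h import *
h=(691,-115.5);plan((*h,265,87.6),(*h,199.5,87.6))
E
```

```text
t 31.2 tcp [ 539.4 -224.7  268.2] psi 63.79 tilt [-0.003  0.001 -1.   ] grip 45.2 [ 0.8 -0.2  1.2]
shift [165.   87.8   3.2] rz -0.416 rows 4.0
shift [ 0.   0.  65.5] rz -0.0 rows 2.0
```

Emit:
step_arm([
  [165, 88, 0, 0, 0, -0.416, 45],
  [165, 88, 0, 0, 0, -0.416, 45],
  [165, 88, 0, 0, 0, -0.416, 45],
  [165, 88, 0, 0, 0, -0.416, 45],
  [165, 88, 0, 0, 0, -0.416, 45],
  [165, 88, 0, 0, 0, -0.416, 45],
  [165, 88, 0, 0, 0, -0.416, 45],
  [165, 88, 0, 0, 0, -0.416, 45],
])

```text
clock: 32.05
tcp_pos: [0.6917, -0.1182, 0.2698]
orientation: [-2.275, -2.166, 0.002]
contact_force: [-0.5, -0.8, -0.2]
grip_width: 0.045
gripper_force: 0.0
```

```bash
python3 - <<'E'
from h import *
f=grab('wrist','w8.png')
h=(691,-115.5);plan((*h,199.5,87.6))
Q=jcloud(f);m=(Q[...,2]>195)&(Q[...,2]<235)&(f['image'].max(2)<60)&(np.arange(420)[:,None]<350);
q=Q[m];print(m.sum(),np.percentile(q,[5,50,95],axis=0).round(1))
E
```

```text
t 32.1 tcp [ 691.9 -118.1  270.2] psi 87.2 tilt [-0.001 -0.001 -1.   ] grip 44.9 [-0.9 -0.6  0.4]
shift [ 2.5 -1.  70.7] rz -0.007 rows 2.0
2030 [[141.2 -36.1 221.2]
 [145.8   7.9 223.4]
 [150.5  43.8 224.8]]
```

View pics/w8.png

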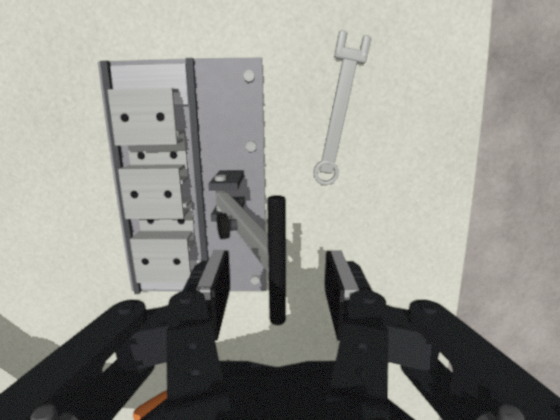

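Emit:
step_arm([
  [2, -1, 40, 0, 0, 0, 45],
  [2, -1, 70, 0, 0, 0, 45],
  [2, -1, 70, 0, 0, 0, 45],
  [2, -1, 70, 0, 0, 0, 5],
  [2, -1, 70, 0, 0, 0, 5],
  [2, -1, 70, 0, 0, 0, 5],
  [2, -1, 70, 0, 0, 0, 5],
  [2, -1, 70, 0, 0, 0, 5],
], grip_force=25)

```text
clock: 32.9
tcp_pos: [0.6916, -0.1148, 0.2028]
orientation: [2.273, 2.167, -0.0]
contact_force: [-4.6, -0.1, 5.0]
grip_width: 0.0109
gripper_force: 24.7
```

```bash
python3 - <<'E'
from h import *
plan((691,-115.5,199.5,87.6))
y0=z0=None
T=np.linspace(1.95,0.0,25);p=lambda t:np.array([-165*np.cos(t),-165*np.sin(t)])
for k in range(3): print([list((p(T[8*k+i])-p(T[8*k])).round(1)) for i in range(1,9)])
E
```

```text
t 32.9 tcp [ 691.6 -114.8  202.8] psi 87.29 tilt [ 0.001 -0.001 -1.   ] grip 10.9 [-4.6 -0.1  5. ]
shift [-0.7 -0.5  3.3] rz -0.005 rows 1.0
[[np.float64(-12.6), np.float64(-4.5)], [np.float64(-25.6), np.float64(-7.9)], [np.float64(-38.8), np.float64(-10.2)], [np.float64(-52.1), np.float64(-11.5)], [np.float64(-65.5), np.float64(-11.7)], [np.float64(-78.9), np.float64(-10.8)], [np.float64(-92.2), np.float64(-8.8)], [np.float64(-105.2), np.float64(-5.7)]]
[[np.float64(-12.8), np.float64(4.1)], [np.float64(-25.1), np.float64(9.2)], [np.float64(-37.1), np.float64(15.4)], [np.float64(-48.5), np.float64(22.4)], [np.float64(-59.2), np.float64(30.4)], [np.float64(-69.3), np.float64(39.2)], [np.float64(-78.7), np.float64(48.8)], [np.float64(-87.2), np.float64(59.1)]]
[[np.float64(-7.7), np.float64(11.0)], [np.float64(-14.4), np.float64(22.6)], [np.float64(-20.2), np.float64(34.7)], [np.float64(-25.0), np.float64(47.2)], [np.float64(-28.8), np.float64(60.0)], [np.float64(-31.5), np.float64(73.2)], [np.float64(-33.1), np.float64(86.5)], [np.float64(-33.6), np.float64(99.9)]]
```

Emit:
step_arm([
  [0, -12.6, -4.5, 0, 0, 0, 5],
  [0, -25.6, -7.9, 0, 0, 0, 5],
  [0, -38.8, -10.2, 0, 0, 0, 5],
  [0, -52, -11.5, 0, 0, 0, 5],
  [0, -65.5, -11.7, 0, 0, 0, 5],
  [0, -79, -10.8, 0, 0, 0, 5],
  [0, -92, -8.8, 0, 0, 0, 5],
  [0, -105, -5.7, 0, 0, 0, 5],
])

```text
clock: 33.7
tcp_pos: [0.5873, -0.1103, 0.2083]
orientation: [2.27, 2.165, 0.004]
contact_force: [1.5, -1.5, -2.6]
grip_width: 0.0109
gripper_force: 25.8
```

Emit:
step_arm([
  [0, -12.8, 4.1, 0, 0, 0, 5],
  [0, -25, 9.2, 0, 0, 0, 5],
  [0, -37, 15.4, 0, 0, 0, 5],
  [0, -48.5, 22.4, 0, 0, 0, 5],
  [0, -59, 30.4, 0, 0, 0, 5],
  [0, -69.3, 39.2, 0, 0, 0, 5],
  [0, -78.7, 48.8, 0, 0, 0, 5],
  [0, -87.2, 59, 0, 0, 0, 5],
])

```text
clock: 34.5
tcp_pos: [0.499, -0.1063, 0.1473]
orientation: [2.273, 2.167, -0.0]
contact_force: [-2.9, -2.2, 2.5]
grip_width: 0.0107
gripper_force: 26.9
```

Emit:
step_arm([
  [0, -7.7, 11, 0, 0, 0, 5],
  [0, -14.4, 22.6, 0, 0, 0, 5],
  [0, -20.2, 34.7, 0, 0, 0, 5],
  [0, -25, 47.2, 0, 0, 0, 5],
  [0, -28.8, 60, 0, 0, 0, 5],
  [0, -31.5, 73.2, 0, 0, 0, 5],
  [0, -33, 86.5, 0, 0, 0, 5],
  [0, -33.5, 97, 0, 0, 0, 5],
])

```text
clock: 35.3
tcp_pos: [0.4657, -0.104, 0.0487]
orientation: [-2.273, -2.168, 0.001]
contact_force: [-0.4, -4.4, -1.7]
grip_width: 0.0108
gripper_force: 26.6
```

Emit:
step_arm([
  [0, 0, 1.5, 0, 0, 0, 5],
  [0, 0, 3, 0, 0, 0, 5],
  [0, 0, 3, 0, 0, 0, 5],
])

```text
clock: 35.6
tcp_pos: [0.4657, -0.104, 0.0475]
orientation: [-2.273, -2.168, 0.003]
contact_force: [-7.0, -4.0, 13.3]
grip_width: 0.0107
gripper_force: 28.0
```

```bash
python3 - <<'E'
from h import *
h=jig(-80,28);plan((*h,46,87.6))
E
```

```text
t 35.6 tcp [ 465.7 -104.    47.5] psi 87.3 tilt [-0.002 -0.001 -1.   ] grip 10.7 [-7.  -4.  13.3]
shift [-2.1 -0.4  1.5] rz -0.005 rows 1.0
```

Emit:
step_arm([
  [0, 0, 3, 0, 0, 0, 40],
  [0, 0, 3, 0, 0, 0, 40],
  [0, 0, 3, 0, 0, 0, 40],
  [0, 0, -30, 0, 0, 0, 40],
  [0, 0, -80, 0, 0, 0, 40],
  [0, 0, -120, 0, 0, 0, 40],
  [0, 0, -120, 0, 0, 0, 40],
])

```text
clock: 36.3
tcp_pos: [0.4703, -0.1037, 0.1722]
orientation: [2.267, 2.163, 0.01]
contact_force: [1.6, -0.1, -0.7]
grip_width: 0.0397
gripper_force: 0.0
```

```bash
python3 - <<'E'
from h import *
f=grab('wrist','w9.png');row(f);plan()
Q=jcloud(f);m=(Q[...,2]>55)&(Q[...,2]<85)&(f['image'].max(2)<60)&(abs(Q[...,0]+80)<15)
q=Q[m];print(m.sum(),np.percentile(q,[5,50,95],axis=0).round(1))
E
```

```text
br 2504 [-1.8  1. ] [68.5 59.2] 0.17 z [43.  44.1 48.8] slope [-0.001 -0.001]
d+ 5333 [-1.2 88.6] [69.1 58.2] 0.05 z [43.  44.1 45.2] slope [-0.     0.002]
d- 424 [ -4.6 -79.4] [84.2 38.5] 30.73 z [43.  44.  45.1] slope [-0.003  0.006]
t 36.4 tcp [ 468.6 -103.8  169.7] psi 87.31 tilt [ 0.006 -0.001 -1.   ] grip 39.7 [-1.   0.3 -0.4]
1141 [[-84.6 -36.6  67.9]
 [-80.5  10.5  70.2]
 [-75.7  43.5  71.6]]
```

View pics/w9.png

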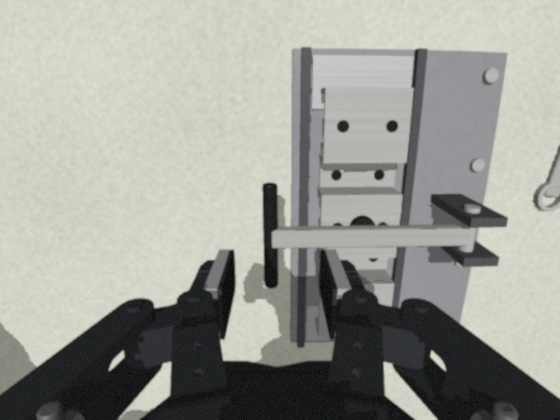

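```bash
python3 -c "
from h import *
print(r.hand_in())"
```

```text
the job is handed in; nothing more can be done
None
```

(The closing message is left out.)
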